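# Slide the tin carrier past its spring catch

## Robot

A 6-joint arm with a two-finger parallel gripper is mounted at the origin on a cart in front of the work surface, level with it; the furniture and walls round the work are solid. World frame = base frame: x ahead of the robot, y to its left, z up, the work surface at z = 0. Lengths are in mm, angles in rad, forces in N, time in s.
With the tool pointing down it reaches from about 400 to 925 mm from the base axis. Payload 12.5 kg.
Tool frame: the origin (TCP) lies midway between the tips of the shut fingers; the grasp point (between the pads) lies 19 mm behind it; z points along the fingers, y is the line along which they close (so a half turn about z gives the same grasp; the last joint's range is limited). The gripper opens to 95 mm and grips with 3 to 60 N. Pads are 20 mm wide; open, the fingers measure 119 mm over their backs; the gripper's body (75 mm by 180 mm) begins 59 mm behind the grasp point.
Start: joints at [1.226, 0.491, 1.559, -0, 1.092, -0.106], TCP at [147.818, 607.29, 176.561] pointing down, gripper open.
Joint ranges: [-3.1, 3.1], [-0.84, 2.19], [0.05, 2.79], [-1.13, 4.28], [0.06, 2.93], [-2.69, 2.69]. Speed limits (rad/s): [2.22, 2.22, 2.79, 3.14, 3.14, 3.14].

## Interface

Orientations are given as [roll, pitch, yaw] about the fixed x, y, z axes, in that order (R = Rz(yaw) Ry(pitch) Rx(roll)).
In Python, from cell import state, viewer, env, models gives the robot as it stands. The module is installed in compiled form; this text tells all that it offers.
- The arm moves only by the tool arm_command, never from a script. Its argument "rows" is a list of rows, each a list of 2 entries, a list of its own where there are three numbers: the shift along the tool's x, y, z normalised to -1 to 1, where 1 is 0.25 m, then the turn about the tool's z normalised to -1 to 1, where 1 is pi rad. A call has exactly 5 rows; each row shifts and turns the commanded pose from where the row before left it, along the tool's axes as they then stand; what a row does not reach is not made up. A row lasts 1/10 s, in which the tool goes at most 50 mm and 8.59 degrees, less where a joint would pass 70% of its speed; a pose out of reach is approached as far as the arm can. A call with a number of a shift or a turn outside -1 to 1 is refused whole. A call with a gripper value outside its range is refused whole. "claw" is the opening, from 0 (shut) to 1 (fully open), set as the call begins (left out, the last holds). The fingers move at their own pace and stop on an object; the grip force is fixed at half the most. Time passes only in rows, so rows that do not move let the fingers close, or fill a call up. It gives the time, the measured TCP pose, the force, the opening and the grip force at its end, in the units of the state.
- state(): the state, without advancing time (a new reading comes with each control period).
- viewer.read_camera(name): name is "side" or "top" or "wrist"; returns (picture, depth): 420x560x3 uint8, red, green, blue; 420x560 float32, mm along the optical axis (not along the pixel's ray), 0 where there is no reading.
- viewer.get_calibration(name): a dict with "camera_matrix" (3x3 intrinsics, pixels), "world_to_cam" (4x4, takes a point from world to camera coordinates). Camera axes: x right, y up, looking along -z (the intrinsics and any distortion apply to the point x, -y, -z); pixel columns grow to the right and rows downward; lengths in mm; the calibration is good to about 2 mm. A picture is of the moment at which its call begins: read the wrist's pose just before it. get_calibration takes no time and is no camera call; for the wrist camera it gives the pose at the moment of the call.
- env.job_done(): hands the job in; it is judged then, once.
Trained networks look in the newest picture that a camera, given by its name, has taken for a name from the list of things; names that differ only in an ending like _2 or _b are one class to them, and where a whole thing is asked for, a point or a joint stands for the part that bears it (a point fixed in the world has none). Each returns a list of dicts, best first, with "confidence" (0 to 1); they miss things now and then, are a little off and sometimes report something else, mostly with a low value. They report only what shows in the picture. A call takes as long as a camera call.
- models.search_frame(camera, label): "position" ([x, y, z] in mm, in world coordinates, good to about 4 mm: the middle of the surface that is visible of it).
- models.mark_of(camera, label): "position" ([x, y, z] in mm, in world coordinates, good to about 4 mm: a listed point, or the origin of a listed thing).
The state is a dict: "t": time; "joints": joint angles; "qvel": joint speeds; "tau": joint torques, N m; "eef_pos": TCP position; "tcp_rot": TCP orientation; "ft_force": force on the tool from outside, world axes, zero at the start; "moment": the same for the moment, N m; "opening": opening from 0.0 (shut) to 1.0 (fully open); "grip_force": force on a finger pad.
Only numpy, scipy, OpenCV 4.12 (cv2) and the standard library are available. Lean on these libraries where they do the work, as an engineer would, in place of code of your own. Each camera call takes 0.05 s, during which the arm holds its last target. There are 200 camera calls.

## Task

The wooden carrier with the tin is held back on its short metal runner by a spring catch. With the fingertips press the runner's ribbed spring bar right down behind the carrier and, keeping it down all the way, push the carrier by its upright end plate past the catch until it is fully home against the end stop; then take the hand away so that the bar springs up and locks it. Lift nothing, keep the tin standing on the carrier, and leave the other things where they are.

Things in the scene. Friction and masses are not known exactly. Their poses are not given: they have to be found in the camera images.
- runner: fixed aluminium channel, 305 long (its x), 108 wide (its y), on the worktop. Origin on the worktop, on its centre line; +x is the way the carrier must slide, z up. Floor 6 thick; side walls 22 high, 96 apart inside. The end stop, 52 high, at its +x end has rubber bumpers that stop the carrier's front at x = +138.5. The spring bar lies in the channel.
- lock_bar (a joint): how far the spring bar is pressed down, m: 0 up, 0.014 at its lower stop. The bar moves only straight down, as a whole, and springs back: about 3 N starts it, 8 N holds it fully down. The carrier clears the catch tooth only when this is over 0.009; keep it between 0.011 and the stop while sliding.
- bar_pad (a point): point on the bar's flat upper face (pad), at runner x = -110, y = 0, behind the carrier; 28 above the worktop when up, 14 when fully down. The steel bar is 52 wide and runs along the centre line from runner x = -150 to +17, passing under the carrier; the exposed part behind the carrier is ribbed. A fingertip can slide along the pad while pressing it.
- catch_top (a point): middle of the top of the catch tooth, at runner x = +10, at the bar's +x end, fixed to the bar and moving with it; tooth 14 long (runner x +3 to +17), 52 wide; top 40 above the worktop when up, 26 when fully down. Up, it stands in the way of a cross rib under the carrier whose underside is 31 above the worktop. Hidden below the deck at the start.
- carrier: loose wooden carrier, 150 long (x, along the runner's x), 90 wide, about 0.6 kg, sliding on two skids. Origin mid underside, 6 above the worktop; deck 44 above it with an 11 high rail. Cross rib at carrier x -40 to 0. Origin starts at runner x -17 to -1 mm; fully home it is at +63.5 mm, where the tooth can spring up into the window between push plate and deck (carrier x -67 to -40).
- push_face (a point): centre of the rear (-x) face of the carrier's upright push plate, at carrier x = -75, y = 0, z = 45. The plate is 90 wide, 8 thick, and stands from 31 to 66 above the worktop, square across the runner
- tin: food tin, 75 diameter, 58 high, about 0.25 kg, standing loose on the carrier's deck within the rail; top 108 above the worktop. Origin at the centre of its underside
- mug: brushed steel beaker, 74 diameter, 96 high, beyond the runner's stop end as seen from the robot; origin centre of underside; leave alone
- shaker: salt shaker, 44 diameter, 90 high, on the robot's side of the runner near its stop end; origin centre of underside; leave alone
- kitchen_timer: round wind-up timer, 62 diameter, 43 high, on the front strip left of the runner's open end; origin centre of underside; leave alone
- spoon: teaspoon, 134 x 27 x 12, lying on the robot's side of the runner; leave alone
- canister: lidded coffee canister, 70 diameter, 85 high, at the right front of the worktop; origin centre of underside; leave alone
- glass_jar: glass jar with dark lid, 60 diameter, 80 high, on the front strip at the left; origin centre of underside; leave alone

How it is judged:
By the outcome, as a careful person would: the job done as asked, in the order asked, and still so for the second after the job is handed in, with the robot touching nothing.
It also fails if it takes over 38 s, if anything falls off the work surface, if the arm or the gripper's body presses on something with over 40 N, if the wrist force passes 120 N, or if a joint passes its speed limit or range.

## Working session

There is one attempt and no reset: what is moved stays moved. The work goes in short steps, Python scripts to look and compute and a tool call to move; the robot and the scene stay as the last step left them, time stands still between calls to the robot, and variables do not carry over. Pictures are saved under pics/ and viewed, at most 10 in all, crops included, and the job is handed in when it is done.

Besides the shell and the picture viewer there is one more tool, called after "Emit:" as name(argument=value, ...), one argument or row to a line, values as JSON. arm_command: Moves the arm, as the interface text tells. Scaled input: -1 to 1 covers 0.25 m each way for a shift and pi rad each way for a turn. Its arguments: {"type":"object","properties":{"rows":{"type":"array","items":{"type":"array"}},"claw":{"type":"number"}},"required":["rows"]}

```bash
mkdir -p pics
python3 - <<'E'
from cell import state, viewer, env, models
import cv2,numpy as np
s=state();print(s['t'],s['eef_pos'],s['tcp_rot'],s['opening'])
ims=[]
for c in ['top','side']:
    p,d=viewer.read_camera(c);ims.append(p)
    for l in ['runner','bar_pad','carrier','push_face','tin','mug','shaker','kitchen_timer','glass_jar','spoon','canister']:
        r=models.mark_of(c,l)
        print(c,l,[(np.round(x['position']).tolist(),round(x['confidence'],2)) for x in r[:2]])
    cv2.imwrite(f'pics/{c}.png',p[:,:,::-1])
E
```

```text
0.0 [147.71146565 607.00728402 175.95845189] [-3.14051085e+00 -1.11236457e-04  2.90277071e+00] 0.9970387795129054
top runner [([499.0, 26.0, -4.0], 0.78)]
top bar_pad [([475.0, 134.0, 29.0], 0.88)]
top carrier [([495.0, 32.0, 8.0], 0.88)]
top push_face [([479.0, 106.0, 49.0], 0.62), ([372.0, 230.0, -2.0], 0.43)]
top tin [([499.0, 17.0, 49.0], 0.73), ([372.0, 328.0, 1.0], 0.54)]
top mug [([609.0, -190.0, -0.0], 0.91)]
top shaker [([441.0, -106.0, 2.0], 0.54)]
top kitchen_timer [([372.0, 228.0, -1.0], 0.77)]
top glass_jar [([373.0, 329.0, 0.0], 0.56)]
top spoon [([440.0, -108.0, -1.0], 0.52), ([418.0, 15.0, -2.0], 0.51)]
top canister [([417.0, -303.0, 1.0], 0.72)]
side runner [([502.0, 27.0, 1.0], 0.87), ([482.0, 107.0, 50.0], 0.36)]
side bar_pad [([474.0, 133.0, 28.0], 0.73)]
side carrier [([496.0, 33.0, 5.0], 0.85)]
side push_face [([483.0, 104.0, 49.0], 0.9)]
side tin [([503.0, 16.0, 47.0], 0.73)]
side mug [([610.0, -192.0, -1.0], 0.93)]
side shaker [([441.0, -113.0, 0.0], 0.66)]
side kitchen_timer [([375.0, 228.0, 2.0], 0.63)]
side glass_jar [([374.0, 332.0, -2.0], 0.69), ([439.0, -112.0, -2.0], 0.56)]
side spoon [([421.0, 14.0, -4.0], 0.72)]
side canister [([421.0, -304.0, 2.0], 0.79)]
```

View pics/top.png

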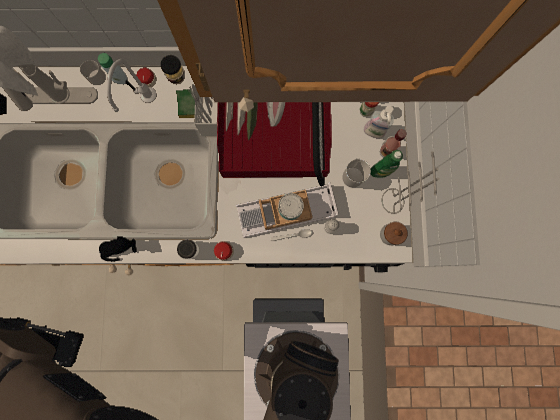

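```bash
cat > h.py <<'E'
from cell import state, viewer, env, models
import numpy as np
O=np.array([500.5,26.5]); a=np.arctan2(-107,25.5)
ex=np.array([np.cos(a),np.sin(a)]); ey=np.array([-ex[1],ex[0]])
def rep(tx=-108,ty=0):
    s=state(); p=s['eef_pos']; y=s['tcp_rot'][2]
    t=O+tx*ex+ty*ey; d=t-p[:2]
    print('t',s['t'],'runner xy',np.round([(p[:2]-O)@ex,(p[:2]-O)@ey],1),'z',p[2],'yaw',y,'want',a+np.pi,'F',np.round(s['ft_force'],1))
    print('world d',d,'tool d now',[d@[np.cos(y),np.sin(y)],d@[np.sin(y),-np.cos(y)]],'turn about tool z',y-(a+np.pi))
E
python3 -c "from h import *;rep()"
```

```text
t 1.2 runner xy [-646.7 -208.4] z 176.5607316278821 yaw 2.902756369781453 want 1.8047500783071375 F [-0.6 -0.1  0.3]
world d [ 327.61552367 -475.72985447] tool d now [np.float64(-430.8602208809535), np.float64(-384.7210623873685)] turn about tool z 1.0980062914743156
```

The top view shows the runner at about px (240–337, 185–230). Its open, ribbed end is on the left and its stop on the right, with the tin at (290, 205). This agrees with the networks.

Emit:
arm_command(
  rows=[
    [[-0.12,-0.107,0],0.047],
    [[-0.134,-0.088,0],0.047],
    [[-0.145,-0.067,0],0.047],
    [[-0.153,-0.045,0],0.047],
    [[-0.158,-0.022,0],0.047],
  ],
  claw=0.15,
)

```text
t: 1.7
eef_pos: [261.9, 441.3, 176.7]
tcp_rot: [3.141, -0.0, 2.159]
ft_force: [0.8, 0.4, -0.7]
opening: 0.637
grip_force: 0.0
```

```bash
python3 -c "from h import *;rep()"
```

```text
t 1.7 runner xy [-458.9 -135.9] z 176.67680757287866 yaw 2.158721132958704 want 1.8047500783071375 F [ 0.8  0.4 -0.7]
world d [ 213.5383807  -309.79057144] tool d now [np.float64(-376.21066283465035), np.float64(5.8630499726997645)] turn about tool z 0.3539710546515664
```

Emit:
arm_command(
  rows=[
    [[-0.16,0.003,0],0.0376],
    [[-0.158,0.021,0],0.0376],
    [[-0.155,0.04,0],0.0376],
    [[-0.149,0.058,0],0],
    [[-0.149,0.058,0],0],
  ],
)

```text
t: 2.2
eef_pos: [376.5, 277.5, 176.8]
tcp_rot: [3.141, -0.0, 1.81]
ft_force: [-0.0, 0.9, 0.0]
opening: 0.22
grip_force: 0.0
```

```bash
python3 -c "from h import *;rep()"
```

```text
t 2.2 runner xy [-272.9  -62.4] z 176.77718913332947 yaw 1.8100116920168117 want 1.8047500783071375 F [-0.   0.9  0. ]
world d [  98.91965948 -145.96050905] tool d now [np.float64(-165.24222913321938), np.float64(61.51889908062859)] turn about tool z 0.005261613709674151
```

Emit:
arm_command(
  rows=[
    [[-0.15,0.06,0],0],
    [[-0.15,0.06,0.1],0],
    [[-0.15,0.06,0.1],0],
    [[-0.15,0.06,0.08],0],
    [[0,0,0],0],
  ],
)

```text
t: 2.7
eef_pos: [471.0, 144.2, 104.4]
tcp_rot: [-3.139, 0.0, 1.806]
ft_force: [-0.3, -0.3, 0.5]
opening: 0.149
grip_force: 0.0
```

Run:
```python
from h import *
import cv2
rep()
for c in ['side','top','wrist']:
    w=viewer.get_calibration(c)
    p,d=viewer.read_camera(c); cv2.imwrite(f'pics/{c}2.png',p[:,:,::-1])
    for l in ['bar_pad','push_face','carrier','runner']:
        for x in models.mark_of(c,l)[:1]:
            q=np.array(x['position']);print(c,l,q.round(),'runner',((q[:2]-O)@ex).round(1),((q[:2]-O)@ey).round(1),x['confidence'])
a=[cv2.imread(f'pics/{c}2.png') for c in ('side','wrist')]
cv2.imwrite('pics/b.png',cv2.resize(np.hstack(a),(800,300)))
```

```text
t 2.7 runner xy [-121.3   -1.5] z 104.35537506743461 yaw 1.8062598016817328 want 1.8047500783071375 F [-0.3 -0.3  0.5]
world d [  4.50927075 -12.62571914] tool d now [np.float64(-13.329313532942551), np.float64(1.4393426904857187)] turn about tool z 0.0015097233745953176
side bar_pad [476. 134.  33.] runner -110.6 1.2 0.68
side push_face [485. 104.  52.] runner -79.2 2.8 0.82
side carrier [498.  29.   4.] runner -2.7 -1.7 0.97
side runner [501.  30.  -3.] runner -3.7 1.4 0.93
top push_face [477. 108.  52.] runner -84.5 -4.1 0.96
top carrier [496.  34.   9.] runner -8.7 -2.1 0.75
top runner [499.  28.  -5.] runner -2.2 -1.2 0.79
wrist bar_pad [472. 132.  31.] runner -108.8 -2.9 0.93
wrist push_face [485. 104.  52.] runner -78.8 2.4 0.57
wrist carrier [498.  29.   7.] runner -3.3 -2.0 0.92
```

View pics/b.png

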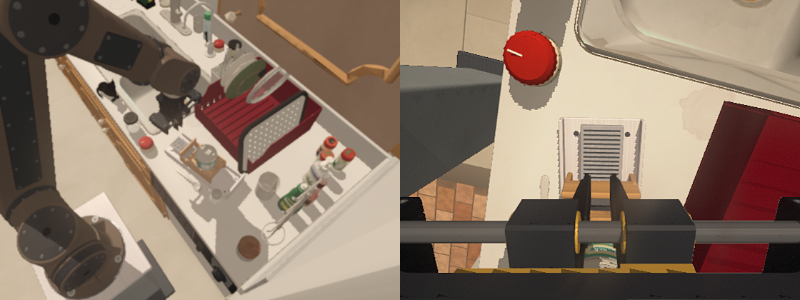

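The wrist view shows the bar square to the tool and centred under the fingers (bar px ~601, fingers ~600). I'll descend behind the carrier.

Emit:
arm_command(
  rows=[
    [[-0.01,0.006,0.1],0],
    [[0,0,0.1],0],
    [[0,0,0.06],0],
    [[0,0,0.02],0],
    [[0,0,0],0],
  ],
)

```text
t: 3.95
eef_pos: [471.5, 145.3, 36.2]
tcp_rot: [-3.141, -0.0, 1.81]
ft_force: [-0.3, 0.3, 0.7]
opening: 0.148
grip_force: 0.0
```

Emit:
arm_command(
  rows=[
    [[0,0,0.02],0],
    [[0,0,0.02],0],
    [[0,0,0.016],0],
    [[0,0,0.008],0],
    [[0,0,0],0],
  ],
)

```text
t: 4.45
eef_pos: [471.6, 145.3, 20.3]
tcp_rot: [-3.141, -0.0, 1.81]
ft_force: [-0.0, 0.4, 0.7]
opening: 0.155
grip_force: 0.0
```

```bash
python3 -c "from h import *;rep()"
```

```text
t 4.45 runner xy [-122.3   -0.6] z 20.341740135341844 yaw 1.8101131739881704 want 1.8047500783071375 F [-0.   0.4  0.7]
world d [  3.85517924 -13.7635753 ] tool d now [np.float64(-14.285143090305771), np.float64(0.4828030420288762)] turn about tool z 0.005363095681032881
```

Run:
```python
from h import *
import cv2
p,d=viewer.read_camera('wrist'); cv2.imwrite('pics/w3.png',p[:,:,::-1])
p,d=viewer.read_camera('side')
K=viewer.get_calibration('side');T=np.array(K['world_to_cam']);s=state()
c=T@np.append(s['eef_pos'],1);q=np.array(K['camera_matrix'])@np.array([c[0],-c[1],-c[2]]);u,v=(q[:2]/q[2]).astype(int);print(u,v)
cr=p[v-50:v+50,u-70:u+70,::-1];cv2.imwrite('pics/s3.png',cv2.resize(cr,(700,500),interpolation=2))
```

```text
250 203
```

View pics/w3.png

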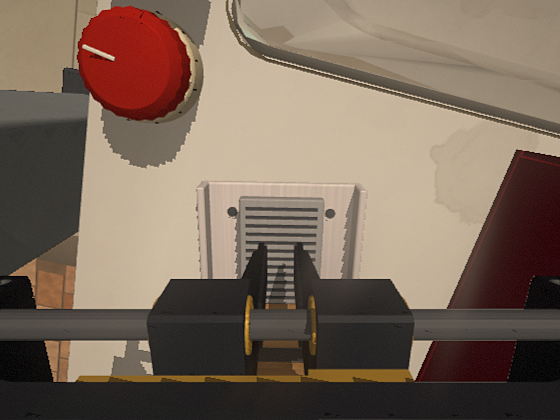

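View pics/s3.png

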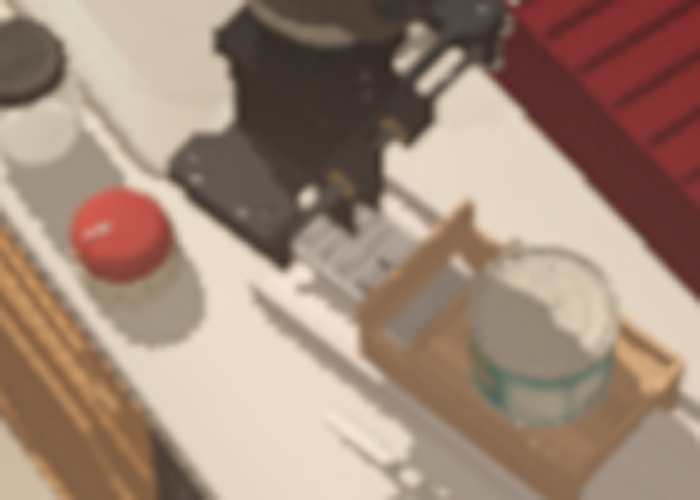

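Fingers are over the ribbed bar at wrist px (280, 255), clear of the walls, and there is no contact force yet. I'll keep going down gently.

Emit:
arm_command(
  rows=[
    [[0,0,0.008],0],
    [[0,0,0.004],0],
    [[0,0,0.004],0],
    [[0,0,0],0],
    [[0,0,0],0],
  ],
)

```text
t: 5.05
eef_pos: [471.7, 145.3, 16.5]
tcp_rot: [-3.142, -0.0, 1.81]
ft_force: [-0.8, 0.3, -0.7]
opening: 0.148
grip_force: 0.0
```

Run:
```python
from h import *
rep();s=state();print(s['moment'],s['tau'],s['ft_force'])
p,d=viewer.read_camera('top');
for l in ['bar_pad']:
  print(models.mark_of('top',l)[:1],models.search_frame('top',l)[:1])
```

```text
t 5.05 runner xy [-122.3   -0.5] z 16.510700635897436 yaw 1.8101299504020432 want 1.8047500783071375 F [-0.8  0.3 -0.7]
world d [  3.77299628 -13.77359031] tool d now [np.float64(-14.275398833338885), np.float64(0.4003488486490624)] turn about tool z 0.005379872094905647
[-0.08329311  0.04429199  0.05306476] [-3.13033001e-03 -5.28023350e+01 -1.36430275e+01  4.23629663e-02
  3.68764729e-02 -1.82720458e-05] [-0.7543723   0.26678154 -0.66926154]
[{'position': [441.0, -109.4, -0.2], 'confidence': 0.67}] [{'position': [479.9, 77.6, 27.9], 'confidence': 0.36}]
```

Run:
```python
from h import *
import cv2
K=viewer.get_calibration('wrist');M=np.array(K['camera_matrix']);Ti=np.linalg.inv(np.array(K['world_to_cam']))
p,d=viewer.read_camera('wrist'); cv2.imwrite('pics/w4.png',cv2.resize(p[170:320,180:380,::-1],(800,600),interpolation=2))
def W(u,v):
    z=float(d[v,u]);c=np.array([(u-M[0,2])/M[0,0]*z,-(v-M[1,2])/M[1,1]*z,-z,1]);w=(Ti@c)[:3]
    return np.round([u,v,(w[:2]-O)@ex,(w[:2]-O)@ey,w[2]],1).tolist()
for v in range(205,275,6): print(W(264,v),W(281,v),W(298,v))
print(W(230,190),W(204,230),W(120,200))
```

```text
[264.0, 205.0, -146.6, -10.5, 29.1] [281.0, 205.0, -146.7, -0.4, 29.2] [298.0, 205.0, -146.6, 9.7, 28.8]
[264.0, 211.0, -143.3, -10.5, 30.4] [281.0, 211.0, -143.0, -0.4, 29.5] [298.0, 211.0, -143.6, 9.7, 31.0]
[264.0, 217.0, -139.0, -10.6, 28.8] [281.0, 217.0, -139.5, -0.4, 30.2] [298.0, 217.0, -139.0, 9.9, 28.6]
[264.0, 223.0, -135.2, -10.6, 28.8] [281.0, 223.0, -135.4, -0.3, 29.1] [298.0, 223.0, -135.4, 9.9, 29.3]
[264.0, 229.0, -132.0, -10.5, 30.6] [281.0, 229.0, -131.6, -0.3, 29.3] [298.0, 229.0, -131.9, 9.9, 30.1]
[264.0, 235.0, -127.8, -10.6, 29.8] [281.0, 235.0, -127.5, -0.3, 28.9] [298.0, 235.0, -127.5, 10.1, 28.8]
[264.0, 241.0, -123.7, -10.7, 29.4] [281.0, 241.0, -123.5, -0.3, 28.8] [298.0, 241.0, -123.4, 10.2, 28.4]
[264.0, 247.0, -132.3, -9.3, 58.7] [281.0, 247.0, -119.9, -0.2, 29.7] [298.0, 247.0, -133.9, 8.3, 62.2]
[264.0, 253.0, -132.0, -9.0, 65.5] [281.0, 253.0, -116.2, -0.2, 30.3] [298.0, 253.0, -133.8, 8.0, 69.4]
[264.0, 259.0, -132.2, -8.6, 73.1] [281.0, 259.0, -111.5, -0.2, 28.8] [298.0, 259.0, -132.1, 7.8, 72.7]
[264.0, 265.0, -131.8, -8.4, 78.8] [281.0, 265.0, -108.0, -0.2, 30.2] [298.0, 265.0, -132.5, 7.5, 80.0]
[264.0, 271.0, -132.5, -8.1, 86.2] [281.0, 271.0, -103.8, -0.1, 30.0] [298.0, 271.0, -132.2, 7.2, 85.5]
[230.0, 190.0, -150.3, -33.5, 7.4] [204.0, 230.0, -128.0, -48.7, 22.0] [120.0, 200.0, -141.9, -108.2, 2.8]
```

View pics/w4.png

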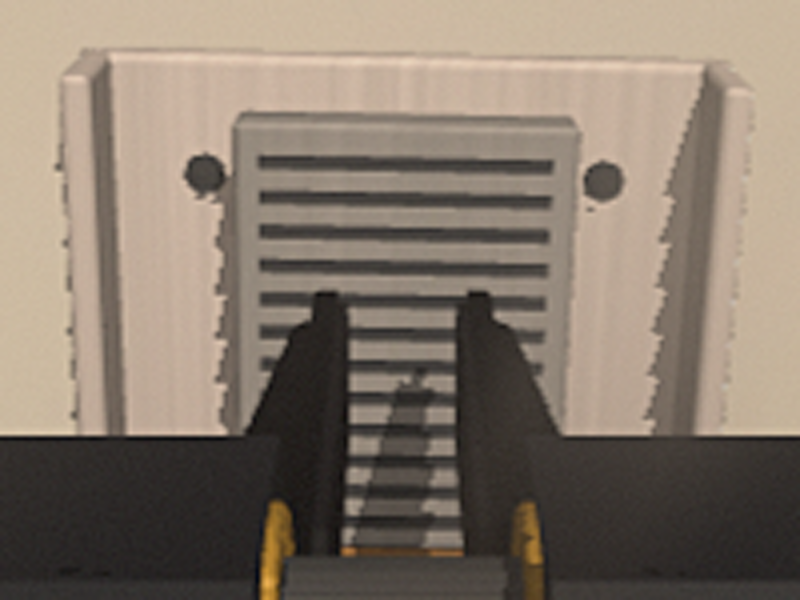

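The bar is still up (z≈29) and the visible fingertips at px (264, 244) sit well above it. The partly open fingers evidently have raised tips, so I'll shut them, which is how the TCP is defined.

Emit:
arm_command(
  rows=[
    [[0,0,0],0],
    [[0,0,0],0],
    [[0,0,0],0],
    [[0,0,0],0],
    [[0,0,0],0],
  ],
  claw=0,
)

```text
t: 5.75
eef_pos: [471.7, 145.3, 16.5]
tcp_rot: [3.142, -0.0, 1.81]
ft_force: [0.1, -0.1, -0.0]
opening: 0.004
grip_force: 0.0
```

Run:
```python
from h import *
import cv2
rep()
K=viewer.get_calibration('wrist');M=np.array(K['camera_matrix']);Ti=np.linalg.inv(np.array(K['world_to_cam']))
q=np.array(K['world_to_cam'])@np.append(state()['eef_pos'],1);q=M@[q[0],-q[1],-q[2]];print('tcp px',q[:2]/q[2])
print('cam runner',(Ti[:2,3]-O)@ex,Ti[2,3])
p,d=viewer.read_camera('wrist'); cv2.imwrite('pics/w5.png',cv2.resize(p[170:320,180:380,::-1],(800,600),interpolation=2))
def W(u,v):
    z=float(d[v,u]);c=np.array([(u-M[0,2])/M[0,0]*z,-(v-M[1,2])/M[1,1]*z,-z,1]);w=(Ti@c)[:3]
    return np.round([u,v,(w[:2]-O)@ex,(w[:2]-O)@ey,w[2]],1).tolist()
for v in range(223,265,3): print(W(281,v),W(262,v))
```

```text
t 5.75 runner xy [-122.3   -0.5] z 16.522116846994813 yaw 1.8102311070026178 want 1.8047500783071375 F [ 0.1 -0.1 -0. ]
world d [  3.76814436 -13.7833589 ] tool d now [np.float64(-14.283778512226693), np.float64(0.39187463359077596)] turn about tool z 0.005481028695480283
tcp px [280.64106719 235.64042306]
cam runner -203.97305049698622 225.77531784307266
[281.0, 223.0, -135.1, -0.3, 28.5] [262.0, 223.0, -135.2, -11.8, 28.8]
[281.0, 226.0, -133.2, -0.3, 28.6] [262.0, 226.0, -133.1, -11.9, 28.5]
[281.0, 229.0, -132.1, -0.3, 30.7] [262.0, 229.0, -131.9, -11.8, 30.3]
[281.0, 232.0, -129.4, -0.3, 28.7] [262.0, 232.0, -129.1, -11.9, 28.0]
[281.0, 235.0, -127.3, -0.3, 28.4] [262.0, 235.0, -128.2, -11.8, 30.7]
[281.0, 238.0, -126.2, -0.3, 30.4] [262.0, 238.0, -125.5, -11.9, 28.9]
[281.0, 241.0, -124.1, -0.3, 30.1] [262.0, 241.0, -123.3, -12.0, 28.3]
[281.0, 244.0, -122.0, -0.3, 29.8] [262.0, 244.0, -121.9, -11.9, 29.8]
[281.0, 247.0, -132.4, -0.4, 58.8] [262.0, 247.0, -119.9, -11.9, 29.8]
[281.0, 250.0, -132.4, -0.4, 62.6] [262.0, 250.0, -117.3, -12.0, 28.2]
[281.0, 253.0, -132.0, -0.4, 65.3] [262.0, 253.0, -115.6, -12.0, 29.0]
[281.0, 256.0, -132.8, -0.4, 70.8] [262.0, 256.0, -113.8, -12.0, 29.6]
[281.0, 259.0, -132.0, -0.4, 72.4] [262.0, 259.0, -111.5, -12.0, 29.0]
[281.0, 262.0, -132.2, -0.4, 76.3] [262.0, 262.0, -110.3, -12.0, 30.7]
```

View pics/w5.png

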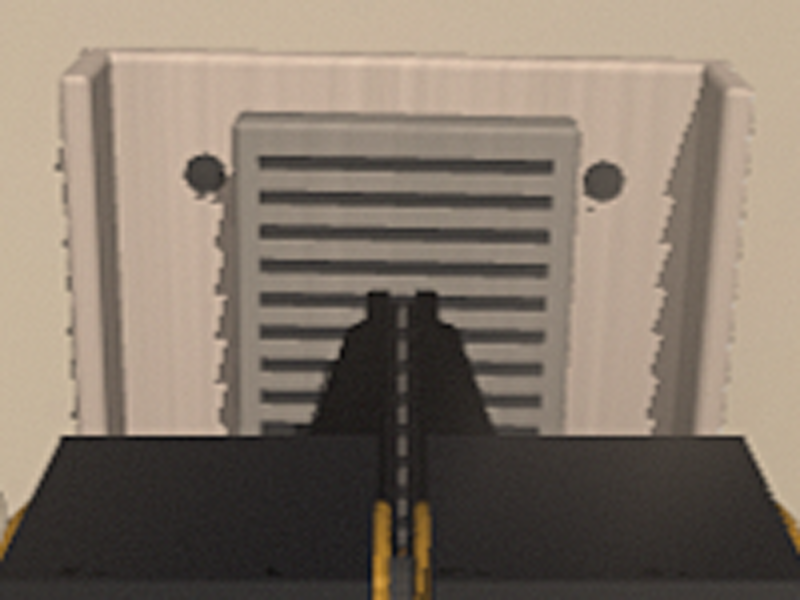

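Run:
```python
from h import *
for c in ['wrist','side']:
    K=viewer.get_calibration(c);M=np.array(K['camera_matrix']);Ti=np.linalg.inv(np.array(K['world_to_cam']))
    p,d=viewer.read_camera(c)
    v,u=np.mgrid[:420,:560]; P=np.stack([(u-M[0,2])/M[0,0]*d,-(v-M[1,2])/M[1,1]*d,-d,np.ones_like(d)],-1)@Ti.T
    X=(P[...,:2]-O)@ex;Y=(P[...,:2]-O)@ey;Z=P[...,2]
    if c=='wrist':
        for r in (275,281,290,300,330,360,385,400,415): print(r,[(round(X[r,k],0),round(Y[r,k],0),round(Z[r,k],0)) for k in (281,262,220,100)])
    else:
        m=(abs(X+122)<45)&(abs(Y)<15)&(Z>36)&(Z<130)&(d>0)
        for z in range(36,130,6):
            k=m&(Z>=z)&(Z<z+6)
            if k.any(): print(z,k.sum(),X[k].min().round(),X[k].max().round(),Y[k].min().round(),Y[k].max().round())
```

```text
275 [(np.float64(-132.0), np.float64(-0.0), np.float64(89.0)), (np.float64(-204.0), np.float64(-1.0), np.float64(226.0)), (np.float64(-88.0), np.float64(-43.0), np.float64(7.0)), (np.float64(-86.0), np.float64(-130.0), np.float64(2.0))]
281 [(np.float64(-131.0), np.float64(-0.0), np.float64(92.0)), (np.float64(-157.0), np.float64(-6.0), np.float64(140.0)), (np.float64(-157.0), np.float64(-18.0), np.float64(140.0)), (np.float64(-81.0), np.float64(-131.0), np.float64(2.0))]
290 [(np.float64(-128.0), np.float64(-0.0), np.float64(94.0)), (np.float64(-157.0), np.float64(-6.0), np.float64(145.0)), (np.float64(-157.0), np.float64(-17.0), np.float64(145.0)), (np.float64(-73.0), np.float64(-132.0), np.float64(1.0))]
300 [(np.float64(-123.0), np.float64(-0.0), np.float64(94.0)), (np.float64(-156.0), np.float64(-6.0), np.float64(148.0)), (np.float64(-157.0), np.float64(-16.0), np.float64(150.0)), (np.float64(-65.0), np.float64(-134.0), np.float64(1.0))]
330 [(np.float64(-149.0), np.float64(-1.0), np.float64(150.0)), (np.float64(-153.0), np.float64(-5.0), np.float64(156.0)), (np.float64(-154.0),
[... 656 characters left out ...]
(-148.0), np.float64(-5.0), np.float64(171.0)), (np.float64(-147.0), np.float64(-13.0), np.float64(170.0)), (np.float64(-148.0), np.float64(-36.0), np.float64(172.0))]
415 [(np.float64(-148.0), np.float64(-1.0), np.float64(175.0)), (np.float64(-147.0), np.float64(-4.0), np.float64(174.0)), (np.float64(-147.0), np.float64(-13.0), np.float64(174.0)), (np.float64(-147.0), np.float64(-35.0), np.float64(174.0))]
48 1 -134.0 -134.0 -3.0 -3.0
54 5 -127.0 -112.0 -3.0 5.0
60 8 -129.0 -79.0 -12.0 6.0
66 23 -131.0 -77.0 -14.0 14.0
72 8 -125.0 -111.0 -8.0 7.0
78 9 -123.0 -111.0 -10.0 2.0
84 7 -134.0 -112.0 -9.0 6.0
90 6 -134.0 -111.0 -9.0 -6.0
96 3 -128.0 -111.0 -10.0 -6.0
102 2 -114.0 -111.0 -10.0 -9.0
```

Both cameras agree that the fingertips are really at z≈55 and the gripper body at z≈140. The reported TCP z therefore reads about 40 mm low, while x and y agree with the cameras. I'll go by the cameras and contact force from here.

Emit:
arm_command(
  rows=[
    [[0,0,0.032],0],
    [[0,0,0.032],0],
    [[0,0,0.016],0],
    [[0,0,0],0],
    [[0,0,0],0],
  ],
)

```text
t: 6.4
eef_pos: [471.6, 145.3, -3.7]
tcp_rot: [-3.141, -0.0, 1.81]
ft_force: [1.1, -0.3, 1.3]
opening: 0.006
grip_force: 0.0
```

Emit:
arm_command(
  rows=[
    [[0,0,0.008],0],
    [[0,0,0.008],0],
    [[0,0,0.008],0],
    [[0,0,0.008],0],
    [[0,0,0],0],
  ],
)

```text
t: 6.9
eef_pos: [471.8, 145.4, -11.5]
tcp_rot: [3.141, -0.0, 1.81]
ft_force: [-0.4, 0.0, 3.7]
opening: 0.006
grip_force: 1.7
```

Contact, as expected (3.7 N). I'll press on.

Emit:
arm_command(
  rows=[
    [[0,0,0.008],0],
    [[0,0,0.008],0],
    [[0,0,0.008],0],
    [[0,0,0.008],0],
    [[0,0,0],0],
  ],
)

```text
t: 7.4
eef_pos: [471.8, 145.4, -19.6]
tcp_rot: [3.141, -0.0, 1.81]
ft_force: [-1.7, 0.7, 5.8]
opening: 0.004
grip_force: 3.1
```

Emit:
arm_command(
  rows=[
    [[0,0,0.008],0],
    [[0,0,0.004],0],
    [[0,0,0.004],0],
    [[0,0,0],0],
    [[0,0,0],0],
  ],
)

```text
t: 7.9
eef_pos: [471.8, 145.4, -23.4]
tcp_rot: [3.141, -0.0, 1.81]
ft_force: [-2.1, 1.2, 8.2]
opening: 0.004
grip_force: 3.7
```

Emit:
arm_command(
  rows=[
    [[0,0,0.004],0],
    [[0,0,0],0],
    [[0,0,0],0],
    [[0,0,0],0],
    [[0,0,0],0],
  ],
)

```text
t: 8.4
eef_pos: [471.9, 145.4, -24.1]
tcp_rot: [3.141, -0.0, 1.81]
ft_force: [-2.3, -0.6, 11.7]
opening: 0.004
grip_force: 6.0
```

Emit:
arm_command(
  rows=[
    [[0,0,0.002],0],
    [[0,0,0],0],
    [[0,0,0],0],
    [[0,0,0],0],
    [[0,0,0],0],
  ],
)

```text
t: 8.9
eef_pos: [471.8, 145.4, -24.3]
tcp_rot: [3.141, -0.0, 1.81]
ft_force: [-3.8, 0.6, 18.1]
opening: 0.004
grip_force: 8.9
```

Emit:
arm_command(
  rows=[
    [[-0.016,0,0],0],
    [[-0.02,0,0],0],
    [[-0.02,0,0],0],
    [[-0.016,0,0],0],
    [[-0.01,0,0],0],
  ],
)

```text
t: 9.4
eef_pos: [476.9, 126.3, -24.1]
tcp_rot: [3.14, -0.001, 1.81]
ft_force: [-4.3, 12.0, 19.0]
opening: 0.007
grip_force: 9.4
```

Emit:
arm_command(
  rows=[
    [[-0.012,0,0],0],
    [[-0.012,0,0],0],
    [[-0.012,0,0],0],
    [[-0.012,0,0],0],
    [[-0.012,0,0],0],
  ],
)

```text
t: 9.9
eef_pos: [480.1, 112.2, -24.1]
tcp_rot: [3.14, -0.001, 1.81]
ft_force: [-4.6, 18.5, 20.8]
opening: 0.008
grip_force: 12.6
```

```bash
python3 -c "from h import *;rep()"
```

```text
t 9.9 runner xy [-88.1   0. ] z -24.08247669715191 yaw 1.8097976649645653 want 1.8047500783071375 F [-4.6 18.5 20.8]
world d [-4.6161788  19.33146558] tool d now [np.float64(19.874765666613442), np.float64(0.09142225444508023)] turn about tool z 0.005047586657427772
```

Emit:
arm_command(
  rows=[
    [[-0.014,0,0],0],
    [[-0.014,0,0],0],
    [[-0.014,0,0],0],
    [[-0.014,0,0],0],
    [[-0.014,0,0],0],
  ],
)

```text
t: 10.4
eef_pos: [483.9, 95.4, -24.1]
tcp_rot: [3.141, -0.001, 1.81]
ft_force: [-5.9, 20.0, 21.5]
opening: 0.003
grip_force: 13.8
```

Emit:
arm_command(
  rows=[
    [[-0.014,0,0],0],
    [[-0.014,0,0],0],
    [[-0.014,0,0],0],
    [[-0.014,0,0],0],
    [[-0.014,0,0],0],
  ],
)

```text
t: 10.9
eef_pos: [487.8, 78.5, -24.1]
tcp_rot: [3.141, -0.002, 1.81]
ft_force: [-7.3, 21.3, 23.5]
opening: 0.004
grip_force: 14.7
```

Run:
```python
from h import *
rep(-21.5)
p,d=viewer.read_camera('top')
for l in ['tin','carrier']:
    for x in models.mark_of('top',l)[:1]:
        q=np.array(x['position']);print(l,q.round(),'runner',((q[:2]-O)@ex).round(1),((q[:2]-O)@ey).round(1),x['confidence'])
```

```text
t 10.9 runner xy [-53.5  -0.3] z -24.051316882265397 yaw 1.8099577596630638 want 1.8047500783071375 F [-7.3 21.3 23.5]
world d [  7.70029804 -31.0366024 ] tool d now [np.float64(-31.977314717317455), np.float64(0.12892516990097008)] turn about tool z 0.005207681355926308
tin [505. -22.  52.] runner 48.4 -7.0 0.6
```

Emit:
arm_command(
  rows=[
    [[-0.014,0,0],0],
    [[-0.014,0,0],0],
    [[-0.014,0,0],0],
    [[-0.014,0,0],0],
    [[-0.012,0,0],0],
  ],
)

```text
t: 11.55
eef_pos: [491.7, 62.0, -24.0]
tcp_rot: [-3.141, -0.002, 1.81]
ft_force: [-7.3, 22.5, 24.2]
opening: 0.005
grip_force: 15.1
```

Emit:
arm_command(
  rows=[
    [[-0.008,0,0],0],
    [[-0.008,0,0],0],
    [[-0.008,0,0],0],
    [[-0.008,0,0],0],
    [[-0.006,0,0],0],
  ],
)

```text
t: 12.05
eef_pos: [493.8, 52.9, -24.0]
tcp_rot: [-3.141, -0.002, 1.81]
ft_force: [-6.4, 20.7, 25.7]
opening: 0.003
grip_force: 15.4
```

```bash
python3 -c "from h import *;rep(-21.5)"
```

```text
t 12.05 runner xy [-27.2  -0.4] z -24.01910202372074 yaw 1.8098937501612045 want 1.8047500783071375 F [-6.4 20.7 25.7]
world d [ 1.73686553 -5.46437135] tool d now [np.float64(-5.7202561956676234), np.float64(0.3933511548432544)] turn about tool z 0.005143671854066945
```

Emit:
arm_command(
  rows=[
    [[-0.004,0,0],0],
    [[-0.004,0,0],0],
    [[-0.004,0,0],0],
    [[-0.004,0,0],0],
    [[-0.004,0,0],0],
  ],
)

```text
t: 12.55
eef_pos: [494.7, 48.6, -24.0]
tcp_rot: [-3.141, -0.002, 1.81]
ft_force: [-7.2, 35.0, 26.2]
opening: 0.006
grip_force: 22.7
```

Emit:
arm_command(
  rows=[
    [[-0.004,0,0],0],
    [[-0.004,0,0],0],
    [[0,0,0],0],
    [[0,0,0],0],
    [[0,0,0],0],
  ],
)

```text
t: 13.05
eef_pos: [494.9, 48.1, -24.0]
tcp_rot: [-3.141, -0.003, 1.81]
ft_force: [-8.0, 44.1, 26.7]
opening: 0.007
grip_force: 27.2
```

The carrier is against the stop: force is rising with no more motion. I'll ease off the plate a little with the bar still down, then lift straight up.

Emit:
arm_command(
  rows=[
    [[0.006,0,0],0],
    [[0.006,0,0],0],
    [[0.004,0,0],0],
    [[0,0,0],0],
    [[0,0,0],0],
  ],
)

```text
t: 13.55
eef_pos: [494.9, 48.5, -24.0]
tcp_rot: [-3.141, -0.0, 1.81]
ft_force: [-6.2, 3.8, 23.6]
opening: 0.006
grip_force: 21.6
```

```bash
python3 -c "from h import *;rep(-21.5)"
```

```text
t 13.55 runner xy [-22.7  -0.3] z -24.02166806001798 yaw 1.8104343211791538 want 1.8047500783071375 F [-6.2  3.8 23.6]
world d [ 0.57794296 -1.1136436 ] tool d now [np.float64(-1.2189954071845825), np.float64(0.2971032331280427)] turn about tool z 0.0056842428720162985
```

Emit:
arm_command(
  rows=[
    [[0.003,0,-0.02],0],
    [[0.003,0,-0.04],0],
    [[0,0,-0.06],0],
    [[0,0,-0.08],0],
    [[0,0,-0.12],0],
  ],
)

```text
t: 14.05
eef_pos: [494.2, 49.7, 55.0]
tcp_rot: [-3.139, -0.001, 1.81]
ft_force: [-0.8, -1.1, 0.3]
opening: 0.008
grip_force: 0.0
```

Emit:
arm_command(
  rows=[
    [[0.1,0,-0.12],0],
    [[0.16,0,-0.12],0],
    [[0.16,0,-0.08],0],
    [[0.16,0,0],0],
    [[0,0,0],0],
  ],
)

```text
t: 14.55
eef_pos: [459.6, 193.9, 135.9]
tcp_rot: [3.14, -0.001, 1.814]
ft_force: [-0.2, -0.1, 1.0]
opening: 0.003
grip_force: 0.0
```

Run:
```python
from h import *
import cv2
rep()
for c in ['top','side']:
    p,d=viewer.read_camera(c)
    for l in ['tin','carrier','push_face','bar_pad','catch_top','shaker','spoon','kitchen_timer','mug']:
        for x in models.mark_of(c,l)[:1]:
            q=np.array(x['position']);print(c,l,q.round(),'runner',((q[:2]-O)@ex).round(1),((q[:2]-O)@ey).round(1),x['confidence'])
    r=(slice(170,260),slice(220,360)) if c=='top' else (slice(170,270),slice(220,360))
    cv2.imwrite(f'pics/end_{c}.png',cv2.resize(p[r][:,:,::-1],(700,480),interpolation=2))
```

```text
t 14.55 runner xy [-172.3   -1. ] z 135.86993145374274 yaw 1.8138355209675416 want 1.8047500783071375 F [-0.2 -0.1  1. ]
world d [ 15.83617165 -62.29782552] tool d now [np.float64(-64.2779906666534), np.float64(0.3785669077356326)] turn about tool z 0.00908544266040412
top tin [515. -49.  52.] runner 76.8 -3.7 0.98
top carrier [514. -35.   7.] runner 62.9 -1.0 0.59
top push_face [495.  36.  53.] runner -10.5 -3.4 0.67
top bar_pad [473. 132.  27.] runner -108.8 -2.1 0.93
top catch_top [500.  22.  38.] runner 4.1 -1.7 0.76
top shaker [ 442. -107.   -1.] runner 116.1 -87.8 0.58
top spoon [420.  16.   0.] runner -8.7 -80.4 0.44
top mug [ 606. -192.    3.] runner 237.4 51.6 0.78
side tin [518. -51.  50.] runner 79.6 -0.6 0.87
side carrier [513. -37.   7.] runner 64.4 -2.8 0.85
side push_face [497.  37.  53.] runner -11.0 -1.1 0.87
side bar_pad [475. 131.  30.] runner -107.8 -0.9 0.62
side catch_top [498.  14.  40.] runner 11.9 -4.9 0.62
side shaker [ 442. -114.   -2.] runner 123.0 -89.9 0.53
side spoon [421.  14.  -2.] runner -6.7 -80.6 0.52
side kitchen_timer [377. 227.   0.] runner -223.8 -73.9 0.89
side mug [ 422. -303.    1.] runner 302.0 -152.8 0.73
```

View pics/end_top.png

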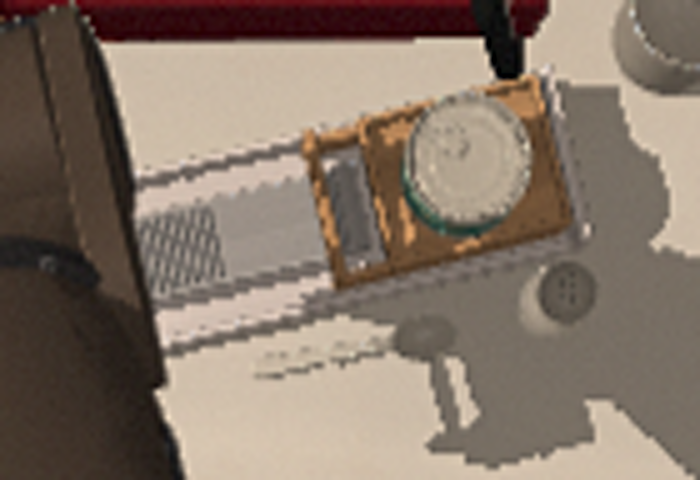

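View pics/end_side.png

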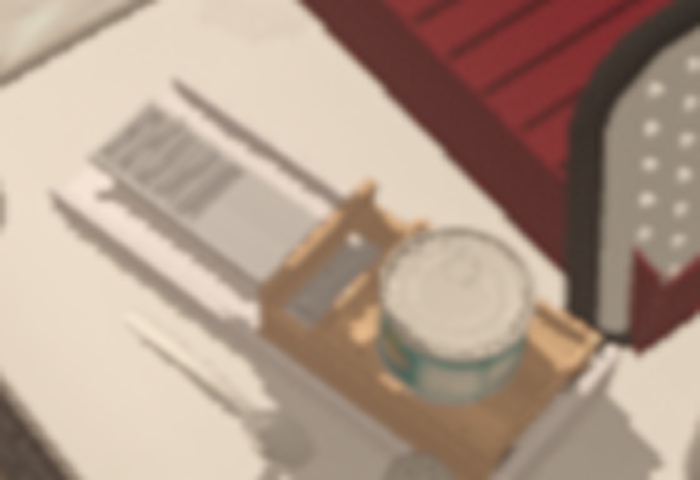

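The carrier is against the stop at runner x ≈ 63.5, with the tooth up in the window (top-crop px (355, 205)). The tin is standing and the bar is up at about 28 mm. The shaker, spoon and timer have not moved, and the mug is where it was in the top view.

```bash
python3 -c "from cell import env;print(env.job_done())"
```

```text
the job is handed in; nothing more can be done
None
```

The carrier is fully home against the end stop and locked by the sprung-up bar, with the tin still standing on it; the job was handed in at about 15 s, and no verdict was returned.

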